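# Set up a drawer front for painting

## Task

Set the drawer front up for painting on the cardboard: stand the two wooden bearers, ribs up, on the part beyond the fold (farther from the robot) and lay the drawer front face up on top of both, along the middle of that far part and centred left to right, with a bearer square across beneath it about 4 cm in from each end. Stand the paint tin on the near side of the fold, clear of the fold and directly in front of the right-hand bearer (right as seen from the robot), keeping it upright throughout, and rest the brush flat across its lid, balanced with the middle of the metal ferrule over the middle of the lid. Leave the knob, tape and bottle where they are.

Things in the scene. Friction and masses are not known exactly. Their poses are not given: they have to be found in the camera images.
- sheet: flat brown cardboard panel fixed on the blue bench, 220 (its x) by 300 (its y) by 4 mm; a dark straight fold line along its y through the middle divides it into a near and a far part, each 110 by 300 mm. Lies on the left or right side of the bench, turned up to 0.2 rad. Origin: centre of its underside, at bench level; x points away from the robot, y to the robot's left; top face at z = 4 mm
- bearer_a: one of two identical, interchangeable bearers: inverted T of pale pine, 90 mm long (its x), 55 mm high; foot 60 mm wide (its y), 15 mm thick; rib 18 mm thick, 40 mm high, along the middle of the foot over its full length: grip it there. Starts rib up on a fixed black rubber mat, 3 mm thick, beside the cardboard. 75 g. Origin: centre of the underside; z up
- bearer_b: the other bearer, identical to bearer_a, also standing rib up on the black mat
- front: small pine drawer front: board 260 mm long (its x), 62 mm wide (its y), 15 mm thick at the edges; a raised field of 224 by 34 mm on its face makes it 18 mm thick; small dark knob hole in the middle. Starts flat, face up, on the black mat. 160 g. Origin: centre of the underside; z up out of the face. Its two ends are alike
- tin: small closed round paint tin, bare metal with a white paper label, 60 mm diameter, 65 mm high, flat lid with a rim; starts upright on the black mat. 200 g. Origin: centre of the underside; z up
- brush: flat paint brush lying flat on the black mat, 200 mm long (its x): bright steel ferrule 40 mm long, 40 mm wide, 16 mm thick; dark bristles to +x (tip 65 mm from the origin), dark wooden handle to -x (end 135 mm from the origin; 14 mm thick, 20 to 32 wide). 70 g. Origin: on the underside below the middle of the ferrule; balances within 6 mm of there; z up
- knob: bystander: loose turned wooden drawer knob, 36 mm diameter, 29 mm high, standing at the near left corner of the cardboard. Origin: centre of the underside
- tape: bystander: roll of cream masking tape lying flat at the left-hand side of the work, 96 mm diameter, 25 mm high. Origin: centre of the underside
- cleaner: bystander: closed white bottle of brush cleaner standing at the right-hand side of the work, 60 mm diameter, 170 mm high. Origin: centre of the underside

How it is judged (in metres and radians):
At the end, for the whole second after the job is handed in: Bearers upright, square across, 70-110 mm either side of the front's middle; front level on both, centre 33-77 mm past the fold, 20 mm sideways, 0.14 rad; tin upright, centre 30-80 mm before the fold, 55-125 mm right of middle; brush flat on lid, ferrule middle within 20 mm; all at rest (((x of bearer_a in the frame of front between 0.07 and 0.11 m and x of bearer_b in the frame of front between -0.11 and -0.07 m) or (x of bearer_a in the frame of front between -0.11 and -0.07 m and x of bearer_b in the frame of front between 0.07 and 0.11 m)) and y of bearer_a in the frame of front between -0.02 and 0.02 m and z of bearer_a in the frame of sheet between -0.001 and 0.008 m and angle between the x axis of each of bearer_a, bearer_b and the x axis of sheet, either way round below 0.21 rad and angle between each of bearer_a, bearer_b, tin's own z axis and vertical below 0.06 rad and linear speed of each of bearer_a, bearer_b, front, tin, brush below 0.01 m/s and y of bearer_b in the frame of front between -0.02 and 0.02 m and z of bearer_b in the frame of sheet between -0.001 and 0.008 m and x of front in the frame of sheet between 0.033 and 0.077 m and y of front in the frame of sheet between -0.02 and 0.02 m and z of front in the frame of sheet between 0.054 and 0.064 m and angle between the x axis of front and the y axis of sheet, either way round below 0.14 rad and angle between front's own z axis and vertical below 0.05 rad and x of tin in the frame of sheet between -0.08 and -0.03 m and y of tin in the frame of sheet between -0.125 and -0.055 m and z of tin in the frame of sheet between -0.001 and 0.008 m and horizontal distance between brush and tin below 0.02 m and z of brush in the frame of tin between 0.06 and 0.071 m and angle between brush's own z axis and vertical below 0.12 rad); the robot touches nothing.
It fails at once if the drawer knob is moved more than 25 mm (distance of knob from where it was at the start of the episode above 0.025 m).
It fails at once if the roll of masking tape is moved more than 25 mm (distance of tape from where it was at the start of the episode above 0.025 m).
It fails at once if the bottle is moved more than 25 mm (distance of cleaner from where it was at the start of the episode above 0.025 m).
It fails at once if the paint tin is tipped more than 30 degrees (angle between tin's own z axis and vertical above 0.52 rad).
It also fails if it takes over 133 s, if anything falls off the work surface, if the arm or the gripper's body presses on something with over 40 N, if the wrist force passes 120 N, or if a joint passes its speed limit or range.

## Robot

A 6-joint arm with a two-finger parallel gripper is mounted at the origin on the work surface. World frame = base frame: x ahead of the robot, y to its left, z up, the work surface at z = 0. Lengths are in mm, angles in rad, forces in N, time in s.
With the tool pointing down it reaches from about 350 to 775 mm from the base axis. Payload 7.3 kg.
Tool frame: the origin (TCP) lies at the very end of the fingers, on their centre line; the grasp point (between the pads) lies behind it (bot.grip_point_offset is the z of the grasp point in the tool frame, in mm); z points along the fingers, y is the line along which they close (so a half turn about z gives the same grasp; the last joint's range is limited). The gripper opens to 92 mm and grips with 3 to 60 N. Pads are 19 mm wide; open, the fingers measure 130 mm over their backs; the gripper's body (75 mm by 190 mm) begins 47 mm behind the grasp point.
Start: joints at [-1.384, 0.342, 1.524, -0, 1.275, -0.146], TCP at [171.536, -496.209, 190.541] pointing down, gripper open.
Joint ranges: [-2.53, 2.53], [-0.77, 2.02], [0.04, 2.7], [-1, 4.14], [0.28, 2.66], [-3.11, 3.11]. Speed limits (rad/s): [2.57, 2.57, 3.14, 3.14, 3.14, 3.14].

## Interface

Orientations are given as [roll, pitch, yaw] about the fixed x, y, z axes, in that order (R = Rz(yaw) Ry(pitch) Rx(roll)).
In Python, from plant import bot gives the robot as it stands. The module is installed in compiled form; this text tells all that it offers.
- The arm moves only by the shell command python3 -m crank 'ROWS'. ROWS is JSON, a list that holds one entry, the list of rows, each a list of 5 numbers: the opening, from 0 (shut) to 1 (fully open), then the shift along the tool's x, y, z in cm, then the turn about the tool's z in degrees. In form: [[[claw, x, y, z, turn], ...]]. A call has exactly 10 rows; each row is the pose to reach, as a shift and turn from the pose commanded when the call began, along the tool's axes at that moment; what a row does not reach only later rows make up. A row lasts 1/10 s, in which the tool goes at most 50 mm and 8.59 degrees, less where a joint would pass 70% of its speed; a pose out of reach is approached as far as the arm can. A call with a gripper value outside its range is refused whole. The fingers move at their own pace and stop on an object; the grip force is fixed at half the most. Time passes only in rows, so rows that repeat a pose let the fingers close, or fill a call up. It gives the time, the measured TCP pose, the force, the opening and the grip force at its end, in the units of the state.
- bot.get_obs(): the state, without advancing time (a new reading comes with each control period).
- bot.capture(name): name is "scene" or "top" or "wrist"; returns (picture, depth): 420x560x3 uint8, red, green, blue; 420x560 float32, mm along the optical axis (not along the pixel's ray), 0 where there is no reading.
- bot.calibration(name): a dict with "vertical_fov" (degrees; the focal length in pixels is half the picture's height over the tangent of half this angle, whatever the lens; pixels are square), "cx", "cy" (the principal point, pixels), "D" ([k1, k2, p1, p2, k3] as OpenCV has them; the pictures are not rectified), "rvec" (rotation vector, rad) and "tvec" (3), from world to camera coordinates, as OpenCV has them; the wrist camera has in their place "tool_from_camera" (4x4, takes a point from camera to tool coordinates, whose origin is the TCP and whose axes are the flange's). Camera axes: x right, y down, z forward; pixel columns grow to the right and rows downward; lengths in mm; the calibration is good to about 2 mm. A picture is of the moment at which its call begins: read the wrist's pose just before it. calibration takes no time and is no camera call.
- bot.close_job(): hands the job in; it is judged then, once.
The state is a dict: "time": time; "joint_positions": joint angles; "dq": joint speeds; "tau": joint torques, N m; "tool_pos": TCP position; "tcp_rot": TCP orientation; "contact_force": force on the tool from outside, world axes, zero at the start; "moment": the same for the moment, N m; "grip_width": finger opening in mm; "finger_force": force on a finger pad.
Only numpy, scipy, OpenCV 4.12 (cv2) and the standard library are available. Lean on these libraries where they do the work, as an engineer would, in place of code of your own. Each camera call takes 0.05 s, during which the arm holds its last target. There are 200 camera calls.

## Working session

There is one attempt and no reset: what is moved stays moved. The work goes in short steps, Python scripts to look and compute and a shell command to move; the robot and the scene stay as the last step left them, time stands still between calls to the robot, and variables do not carry over. Pictures are saved under pics/ and viewed, at most 14 in all, crops included, and the job is handed in when it is done.

```bash
mkdir -p pics; cat > h.py <<'E'
import numpy as np, cv2
from scipy.spatial.transform import Rotation as R
from plant import bot
def cam(n):
    c=bot.calibration(n); f=210/np.tan(np.radians(c["vertical_fov"])/2)
    K=np.array([[f,0,c["cx"]],[0,f,c["cy"]],[0,0,1.]]); return c,K,np.array(c["D"],float)
def w2c(n,o=None):
    c,K,D=cam(n)
    if "rvec" in c:
        Rm=cv2.Rodrigues(np.array(c["rvec"],float))[0]; return Rm,np.array(c["tvec"],float).ravel()
    T=np.eye(4);T[:3,:3]=R.from_euler('xyz',o["tcp_rot"]).as_matrix();T[:3,3]=o["tool_pos"]
    M=np.linalg.inv(T@np.array(c["tool_from_camera"])); return M[:3,:3],M[:3,3]
def pix2z(n,px,z,o=None):
    "pixels -> world at height z"
    c,K,D=cam(n);Rm,t=w2c(n,o)
    p=cv2.undistortPoints(np.array(px,float).reshape(-1,1,2),K,D).reshape(-1,2)
    d=np.c_[p,np.ones(len(p))]@Rm; C=-Rm.T@t
    s=(np.broadcast_to(z,len(p))-C[2])/d[:,2]; return C+d*s[:,None]
def cloud(n,dep,o=None):
    c,K,D=cam(n);Rm,t=w2c(n,o);v,u=np.mgrid[:420,:560]
    p=cv2.undistortPoints(np.c_[u.ravel(),v.ravel()].astype(float).reshape(-1,1,2),K,D).reshape(-1,2)
    P=np.c_[p,np.ones(len(p))]*dep.ravel()[:,None]; W=(P-t)@Rm; W[dep.ravel()<=0]=np.nan; return W.reshape(420,560,3)
E
python3 - <<'E'
from h import *
for n in("top","scene"):
    p,d=bot.capture(n); cv2.imwrite(f"pics/{n}0.png",cv2.resize(p[:,:,::-1],(800,600),interpolation=cv2.INTER_CUBIC)); np.savez(f"{n}0.npz",p=p,d=d)
    c=bot.calibration(n);Rm,t=w2c(n);print(n,c["D"],-Rm.T@t)
print(bot.get_obs(),bot.grip_point_offset); print(bot.calibration("wrist"))
E
```

```text
top [0.066483 0.       0.       0.       0.      ] [ 311.93173152  -10.72995167 1334.78680863]
scene [-0.15767264  0.          0.          0.          0.        ] [1325.90217454  145.67164514 1366.75517498]
{'time': 0.1, 'joint_positions': array([-1.38397294e+00,  3.42629181e-01,  1.52492838e+00, -9.78704727e-06,
        1.27538940e+00, -1.45984415e-01]), 'dq': array([-0.00045167, -0.00237664, -0.0029103 , -0.00038812, -0.00018391,
        0.00034193]), 'tau': array([ 1.58597657e-03, -4.32004666e+01, -2.44694102e+01,  7.19038839e-02,
        5.26355475e-02, -3.66833603e-05]), 'tool_pos': array([ 171.4646528 , -495.77416326,  189.92447272]), 'tcp_rot': array([-3.14025139e+00, -1.87746698e-04,  3.32810533e-01]), 'contact_force': array([-0.4880855 , -0.68753625,  0.75209826]), 'moment': array([-0.00320984,  0.0505049 ,  0.022666  ]), 'finger_force': 0.0, 'grip_width': 91.74532807518928} -18.8
{'vertical_fov': 62.32020846563675, 'cx': 278.28222060088206, 'cy': 209.39603015301753, 'D': array([0.00692492, 0.        , 0.        , 0.        , 0.        ]), 'tool_from_camera': array([[-1.05384093e-03, -9.63119617e-01, -2.69071538e-01,
         7.18989989e+01],
       [ 9.99999368e-01, -1.12060706e-03,  9.45413259e-05,
        -5.92373976e-01],
       [-3.92578070e-04, -2.69071269e-01,  9.63120189e-01,
        -1.93944181e+02],
       [ 0.00000000e+00,  0.00000000e+00,  0.00000000e+00,
         1.00000000e+00]])}
```

View pics/top0.png

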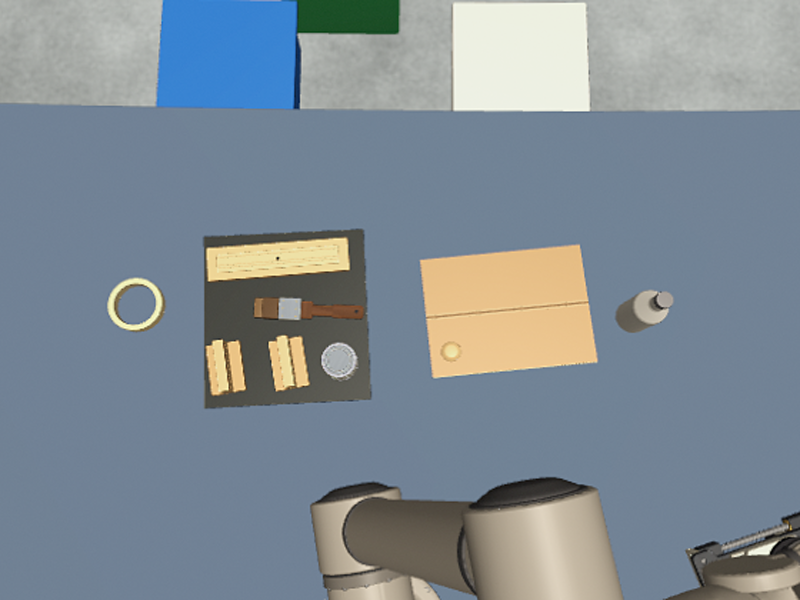

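View pics/scene0.png

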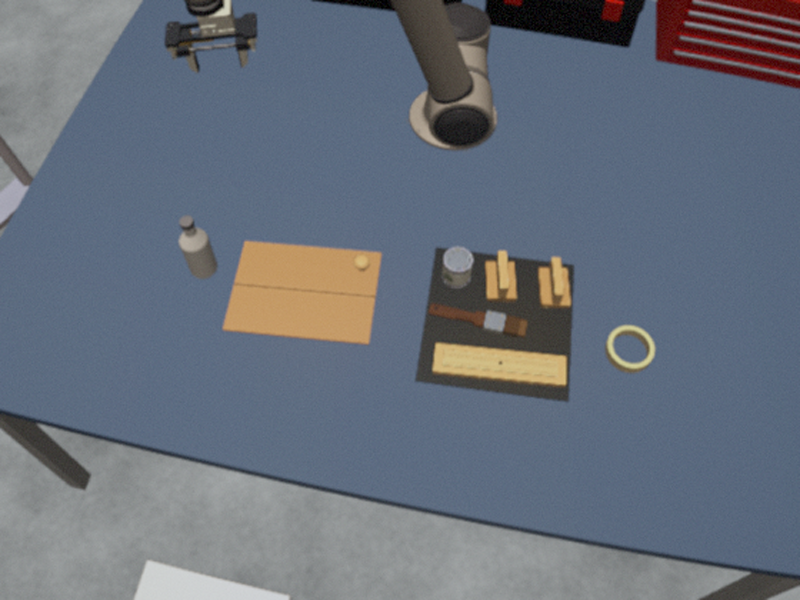

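The top picture shows the mat on the left (205–370, 232–408) with the front at (278,258), brush ferrule at (289,308), bearers at (225,367) and (289,362), and tin at (339,360). The cardboard has corners (421,260), (580,245), (597,361), (432,378), with the knob at (451,352). I'll enlarge the two areas to read exact points.

```bash
python3 - <<'E'
from h import *
p=np.load("top0.npz")["p"]
a=cv2.resize(p[157:289,138:264,::-1],None,fx=4.5,fy=4.5,interpolation=cv2.INTER_CUBIC)
cv2.imwrite("pics/mat.png",a); print(a.shape)
# cardboard by colour
h=cv2.cvtColor(p,cv2.COLOR_RGB2HSV); m=((h[...,0]>8)&(h[...,0]<22)&(h[...,1]>70)&(h[...,2]>150)).astype(np.uint8); m[:,:285]=0;m[:165]=0;m[280:]=0;m[:,430:]=0
m=cv2.morphologyEx(m,cv2.MORPH_CLOSE,np.ones((9,9)))
ct=max(cv2.findContours(m,0,2)[0],key=cv2.contourArea); r=cv2.minAreaRect(ct); b=cv2.boxPoints(r)
print(b); w=pix2z("top",b,4); print(w.round(1),w.mean(0)); print(np.linalg.norm(np.diff(w,axis=0),axis=1))
E
```

```text
(594, 567, 3)
[[293.6739  181.60826]
 [409.35437 170.48515]
 [417.27484 252.85817]
 [301.59436 263.98126]]
[[ 647.6  -59.6    4. ]
 [ 680.5 -368.9    4. ]
 [ 459.8 -379.8    4. ]
 [ 428.   -80.3    4. ]] [ 553.98621579 -222.16061687    4.        ]
[311.08064565 221.01955618 301.23966476]
```

View pics/mat.png

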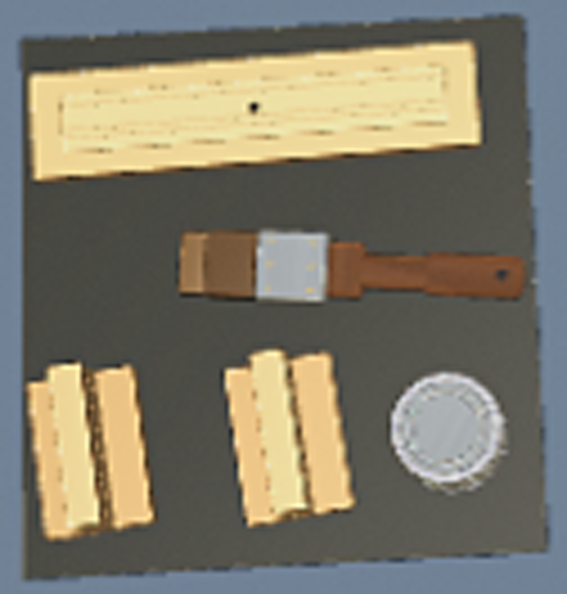

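The crop shows rib tops of bearer A (48,365)–(80,362)–(98,525)–(70,530) and B (250,352)–(282,348)–(310,513)–(278,520). The lid centre is (446,427), the ferrule (292,266), and the front's corners (29,74), (474,41), (481,145), (36,180).

```bash
python3 - <<'E'
from h import *
C=lambda l:(np.array(l,float)+.5)/4.5-.5+[138,157]
V=lambda l:(np.array(l,float)+.5)*.7-.5
def s(n,w): print(n,w[:,:2].round(1).tolist(),'mean',w.mean(0)[:2].round(1),'edges',np.linalg.norm(np.diff(w,axis=0),axis=1).round(1))
s('A',pix2z("top",C([(48,365),(80,362),(98,525),(70,530)]),58))
s('B',pix2z("top",C([(250,352),(282,348),(310,513),(278,520)]),58))
s('Afoot',pix2z("top",C([(28,383),(133,365),(154,522),(45,538)]),18))
s('Bfoot',pix2z("top",C([(225,370),(330,352),(354,508),(250,524)]),18))
s('tin',pix2z("top",C([(446,427)]),68))
s('ferr',pix2z("top",C([(257,232),(327,233),(327,301),(257,299)]),19))
s('brush',pix2z("top",C([(180,264),(292,266),(523,277)]),[12,19,17]))
s('front',pix2z("top",C([(29,74),(474,41),(481,145),(36,180)]),18)); s('hole',pix2z("top",C([(253,107)]),21))
w=pix2z("top",V([(421,260),(580,245),(597,361),(432,378)]),4);s('sheet',w)
s('fold',pix2z("top",V([(429,317),(588,303)]),4)); s('knob',pix2z("top",V([(451,351)]),30))
W=cloud("top",np.load("top0.npz")["d"])
for n,(u,v) in dict(tin=(446,427),hole=(253,112),ribA=(73,440),ribB=(280,430),mat=(150,330)).items():
    a,b=C([(u,v)])[0]; print(n,W[int(b),int(a)].round(1))
E
```

```text
A [[486.3, 305.9], [488.1, 288.4], [398.2, 273.6], [395.4, 288.6]] mean [442.  289.1] edges [17.6 91.1 15.3]
B [[494.3, 194.5], [496.7, 176.8], [405.3, 158.0], [401.3, 175.4]] mean [449.4 176.2] edges [17.9 93.3 17.8]
Afoot [[481.3, 326.6], [492.0, 267.5], [402.7, 251.1], [393.5, 311.7]] mean [442.4 289.2] edges [60.1 90.8 61.3]
Bfoot [[489.5, 214.8], [500.3, 155.1], [411.1, 138.5], [401.8, 197.0]] mean [450.7 176.3] edges [60.7 90.7 59.2]
tin [[452.0, 83.7]] mean [452.   83.7] edges []
ferr [[570.1, 199.5], [569.9, 159.0], [529.9, 157.7], [530.7, 198.0]] mean [550.2 178.5] edges [40.5 40.  40.3]
brush [[552.2, 244.5], [550.2, 178.5], [545.2, 44.8]] mean [549.2 156. ] edges [ 66.4 133.8]
front [[663.8, 336.4], [686.5, 76.0], [623.4, 70.7], [600.1, 328.8]] mean [643.5 203. ] edges [261.4  63.3 259.2]
hole [[644.4, 204.3]] mean [644.4 204.3] edges []
sheet [[647.0, -61.9], [678.1, -359.5], [460.6, -381.1], [426.8, -82.0]] mean [ 553.1 -221.1] edges [299.2 218.6 301. ]
fold [[538.9, -76.8], [567.6, -369.7]] mean [ 553.2 -223.2] edges [294.4]
knob [[473.0, -114.7]] mean [ 473.  -114.7] edges []
tin [453.4  85.6  66.2]
hole [642.2 206.2  22.8]
ribA [445.5 291.6  59.3]
ribB [451.4 178.6  56.3]
mat [517.8 265.3  -1.4]
```

```bash
cat > go.py <<'E'
from h import *
import sys
# usage: go.py x y z yaw -> shift (cm, tool axes), turn (deg)
x,y,z,yaw=map(float,sys.argv[1:5]); o=bot.get_obs()
Rt=R.from_euler('xyz',o["tcp_rot"]).as_matrix()
print('t',round(o["time"],1),'at',o["tool_pos"].round(1),o["tcp_rot"].round(3),'w',round(o["grip_width"],1),'shift cm',(Rt.T@(np.array([x,y,z])-o["tool_pos"])/10).round(2),'turn',round(float(-np.degrees(yaw-o["tcp_rot"][2])),1))
E
python3 - <<'E'
from h import *
V=lambda l:(np.array(l,float)+.5)*.7-.5
print(pix2z("top",V([(663,299)]),170),pix2z("top",V([(630,320)]),20))
W=cloud("top",np.load("top0.npz")["d"]).reshape(-1,3)
m=(W[:,2]>40)&(W[:,1]<-390)&(W[:,1]>-520)&(W[:,0]>450)&(W[:,0]<650)
print(m.sum(),np.percentile(W[m],[2,50,98],axis=0).round(0))
E
python3 go.py 452 84 140 1.571
```

```text
[[ 543.25293679 -444.72126327  170.        ]] [[ 533.81478938 -439.32996455   20.        ]]
732 [[ 514. -465.   45.]
 [ 536. -435.  114.]
 [ 567. -416.  173.]]
t 0.1 at [ 171.5 -495.8  189.9] [-3.14  -0.     0.333] w 91.7 shift cm [ 45.45 -45.62   5.06] turn -70.9
```

```bash
python3 -m crank '[[[1,45.4,-45.6,5,-70],[1,45.4,-45.6,5,-70],[1,45.4,-45.6,5,-70],[1,45.4,-45.6,5,-70],[1,45.4,-45.6,5,-70],[1,45.4,-45.6,5,-70],[1,45.4,-45.6,5,-70],[1,45.4,-45.6,5,-70],[1,45.4,-45.6,5,-70],[1,45.4,-45.6,5,-70]]]'; python3 go.py 452 84 110 1.571
```

```text
time: 1.1
tool_pos: [388.9, -45.4, 151.6]
tcp_rot: [3.141, 0.0, 1.555]
contact_force: [1.2, -0.2, 0.1]
grip_width: 91.8
finger_force: 0.0
t 1.1 at [388.9 -45.4 151.6] [3.141 0.    1.555] w 91.8 shift cm [13.04  6.11  4.16] turn -0.9
```

```bash
python3 -m crank '[[[1,13,6.1,4,-1],[1,13,6.1,4,-1],[1,13,6.1,4,-1],[1,13,6.1,4,-1],[1,13,6.1,4,-1],[1,13,6.1,4,-1],[1,13,6.1,4,-1],[1,13,6.1,4,-1],[1,13,6.1,4,-1],[1,13,6.1,4,-1]]]'; python3 go.py 452 84 22 1.571
python3 - <<'E'
from h import *
o=bot.get_obs();p,d=bot.capture("wrist");cv2.imwrite("pics/w1.png",p[:,:,::-1]);c,K,D=cam("wrist");Rm,t=w2c("wrist",o)
for P in ([452,84,68],[449.5,176,58],[550,178.5,19]): print(cv2.projectPoints(np.array([P],float),cv2.Rodrigues(Rm)[0],t,K,D)[0].ravel().round(0))
E
```

```text
time: 2.1
tool_pos: [451.7, 81.1, 112.0]
tcp_rot: [3.141, 0.0, 1.571]
contact_force: [-1.6, 0.5, -0.3]
grip_width: 91.8
finger_force: 0.0
t 2.1 at [451.7  81.1 112. ] [3.141 0.    1.571] w 91.8 shift cm [0.29 0.03 9.  ] turn -0.0
[280. 214.]
[276.  78.]
[406.  79.]
```

View pics/w1.png

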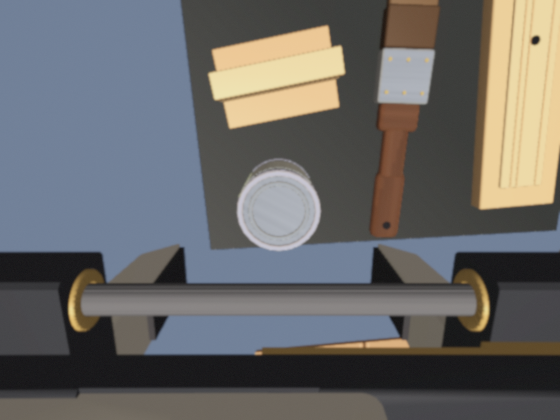

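The lid sits at (279,209), rib B at (277,75) and the ferrule at (406,77), all within 2–3 mm of prediction (y about 2 mm larger). Next I lower onto the tin and grip it.

```bash
python3 -m crank '[[[1,0.5,0,3,0],[1,0.5,0,6,0],[1,0.5,0,9,0],[1,0.5,0,9,0],[0,0.5,0,9,0],[0,0.5,0,9,0],[0,0.5,0,9,0],[0,0.5,0,9,0],[0,0.5,0,9,0],[0,0.5,0,9,0]]]'; python3 go.py 507.3 -317 110 1.671
```

```text
time: 3.15
tool_pos: [452.1, 86.6, 22.6]
tcp_rot: [3.14, 0.0, 1.572]
contact_force: [-1.1, 0.3, 7.8]
grip_width: 59.2
finger_force: 30.0
t 3.1 at [452.1  86.6  22.6] [3.14  0.    1.572] w 59.2 shift cm [-40.36   5.48  -8.73] turn -5.7
```

```bash
python3 -m crank '[[[0,0,0,-3,0],[0,0,0,-6,0],[0,0,0,-8.5,0],[0,-3,0.3,-8.7,0],[0,-7,0.8,-8.7,-2],[0,-11,1.3,-8.7,-3],[0,-15.5,2,-8.7,-4],[0,-20,2.7,-8.7,-5],[0,-24.5,3.3,-8.7,-5.7],[0,-29,4,-8.7,-5.7]]]' ; python3 go.py 507.3 -317 60 1.671
```

```text
time: 4.15
tool_pos: [491.6, -205.1, 108.6]
tcp_rot: [-3.141, -0.0, 1.672]
contact_force: [1.1, 0.8, -2.4]
grip_width: 59.1
finger_force: 30.0
t 4.2 at [ 491.6 -205.1  108.6] [-3.141 -0.     1.672] w 59.1 shift cm [-11.29   0.44   4.85] turn 0.0
```

```bash
python3 -m crank '[[[0,-3,0.1,0,0],[0,-6,0.2,0,0],[0,-8.5,0.3,0,0],[0,-10.8,0.4,1,0],[0,-10.8,0.4,3,0],[0,-10.8,0.4,4.8,0],[0,-10.8,0.4,4.8,0],[0,-10.8,0.4,4.8,0],[0,-10.8,0.4,4.8,0],[0,-10.8,0.4,4.8,0]]]' ; python3 go.py 507.3 -317 24 1.671
```

```text
time: 5.15
tool_pos: [507.4, -310.7, 62.0]
tcp_rot: [3.14, 0.001, 1.672]
contact_force: [-0.1, -0.0, -2.4]
grip_width: 59.2
finger_force: 30.0
t 5.2 at [ 507.4 -310.7   62. ] [3.140e+00 1.000e-03 1.672e+00] w 59.2 shift cm [-0.62 -0.08  3.8 ] turn 0.0
```

```bash
python3 -m crank '[[[0,-0.6,0,1.5,0],[0,-0.6,0,2.8,0],[0,-0.6,0,3.5,0],[0,-0.6,0,3.8,0],[0,-0.6,0,3.8,0],[0.85,-0.6,0,3.8,0],[0.85,-0.6,0,3.8,0],[0.85,-0.6,0,3.8,0],[0.85,-0.6,0,3.8,0],[0.85,-0.6,0,3.8,0]]]' ; python3 go.py 450 178 80 0.19
```

```text
time: 6.15
tool_pos: [507.4, -316.4, 22.6]
tcp_rot: [-3.141, -0.0, 1.672]
contact_force: [0.9, -0.8, -0.5]
grip_width: 77.8
finger_force: 0.0
t 6.2 at [ 507.4 -316.4   22.6] [-3.141 -0.     1.672] w 77.8 shift cm [49.77 -0.75 -5.74] turn 84.9
```

```bash
python3 -m crank '[[[0.85,0,0,-5,0],[0.85,0,0,-9,0],[1,4,0,-9,0],[1,8,0,-9,8],[1,13,0,-9,16],[1,18,0,-9,24],[1,23,0,-9,32],[1,28,0,-9,40],[1,33,-0.2,-9,48],[1,38,-0.4,-9,56]]]' ; python3 go.py 450 178 90 0.19
```

```text
time: 7.15
tool_pos: [468.1, 43.3, 113.0]
tcp_rot: [3.141, -0.0, 0.719]
contact_force: [0.3, -0.6, 0.3]
grip_width: 91.7
finger_force: 0.0
t 7.2 at [468.1  43.3 113. ] [ 3.141 -0.     0.719] w 91.7 shift cm [  7.51 -11.32   2.29] turn 30.3
```

```bash
python3 -m crank '[[[1,3,-4.5,0,8],[1,5,-8,1,16],[1,7,-10.5,2,24],[1,7,-10.5,2,28],[1,7,-10.5,2,28],[1,7,-10.5,2,28],[1,7,-10.5,2,28],[1,7,-10.5,2,28],[1,7,-10.5,2,28],[1,7,-10.5,2,28]]]' ; python3 go.py 450 178 24 0.19
```

```text
time: 8.15
tool_pos: [451.4, 166.2, 92.9]
tcp_rot: [3.141, -0.0, 0.236]
contact_force: [0.0, -0.1, 0.1]
grip_width: 91.8
finger_force: 0.0
t 8.2 at [451.4 166.2  92.9] [ 3.141 -0.     0.236] w 91.8 shift cm [ 0.14 -1.18  6.89] turn 2.6
```

```bash
python3 -m crank '[[[1,0.1,-1.2,1,2.6],[1,0.1,-1.2,3,2.6],[1,0.1,-1.2,5,2.6],[1,0.1,-1.2,6.9,2.6],[1,0.1,-1.2,6.9,2.6],[0,0.1,-1.2,6.9,2.6],[0,0.1,-1.2,6.9,2.6],[0,0.1,-1.2,6.9,2.6],[0,0.1,-1.2,6.9,2.6],[0,0.1,-1.2,6.9,2.6]]]' ; python3 go.py 616.7 -306 130 0.1
```

```text
time: 9.15
tool_pos: [449.7, 178.5, 24.2]
tcp_rot: [3.142, -0.001, 0.191]
contact_force: [0.9, 0.4, -0.1]
grip_width: 56.5
finger_force: 0.0
t 9.2 at [449.7 178.5  24.2] [ 3.142e+00 -1.000e-03  1.910e-01] w 56.5 shift cm [  7.23  50.74 -10.57] turn 5.2
```

```bash
python3 -m crank '[[[0,0,0,0,0],[0,0,0,0,0],[0,0,0,0,0],[0,0,0,0,0],[0,0,0,0,0],[0,0,0,0,0],[0,0,0,-2,0],[0,0,0,-5,0],[0,0,0,-8,0],[0,0,0,-10.5,0]]]' ; python3 -m crank '[[[0,1,5,0,2],[0,1.7,10,0,5],[0,2.5,15,0,5],[0,3.1,20,0,5],[0,3.8,25,0,5],[0,4.4,30,0,5],[0,5,35,0,5],[0,5.6,40,0,5],[0,6.4,45,0,5],[0,7.2,50,0,5]]]'; python3 go.py 616.7 -306 80 0.1
```

```text
time: 10.15
tool_pos: [449.6, 178.5, 130.3]
tcp_rot: [3.142, -0.001, 0.191]
contact_force: [-0.1, -0.5, -0.0]
grip_width: 0.5
finger_force: 0.0
time: 11.15
tool_pos: [613.2, -295.9, 128.7]
tcp_rot: [-3.141, 0.0, 0.103]
contact_force: [1.1, 0.5, 0.1]
grip_width: 0.6
finger_force: 0.0
t 11.2 at [ 613.2 -295.9  128.7] [-3.141  0.     0.103] w 0.6 shift cm [0.24 1.04 4.87] turn 0.2
```

The grip shut on nothing, so I'll look.

```bash
python3 - <<'E'
from h import *
p,d=bot.capture("top");np.savez("top1.npz",p=p,d=d)
cv2.imwrite("pics/top1.png",cv2.resize(p[150:300,130:440,::-1],None,fx=2.58,fy=2.58,interpolation=cv2.INTER_CUBIC))
E
```

```text
(no output)
```

View pics/top1.png

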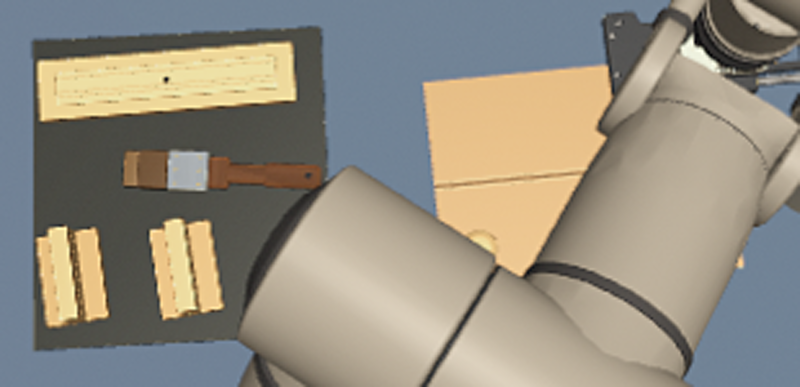

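Bearer B still stands at about (185,268) in the crop, upright. I lifted before the slow fingers reached the rib, so I go back and repeat with more closing time.

```bash
python3 -m crank '[[[1,-1,-5,0,-2],[1,-1.7,-10,0,-5],[1,-2.5,-15,0,-5],[1,-3.1,-20,0,-5],[1,-3.8,-25,0,-5],[1,-4.4,-30,0,-5],[1,-5,-35,0,-5],[1,-5.6,-40,0,-5],[1,-6.4,-45,0,-5],[1,-7.2,-50,0,-5]]]'; python3 -m crank '[[[1,0,0,1,0],[1,0,0,1,0],[1,0,0,1,0],[1,0,0,1,0],[1,0,0,1,0],[1,0,0,1,0],[1,0,0,1,0],[1,0,0,1,0],[1,0,0,1,0],[1,0,0,1,0]]]';python3 go.py 450 178 24 0.19
python3 - <<'E'
from h import *
o=bot.get_obs();p,d=bot.capture("wrist");cv2.imwrite("pics/w2.png",p[:,:,::-1]);c,K,D=cam("wrist");Rm,t=w2c("wrist",o)
for P in ([449.5,178,58],[442,291,58]): print(cv2.projectPoints(np.array([P],float),cv2.Rodrigues(Rm)[0],t,K,D)[0].ravel().round(0))
E
```

```text
time: 12.2
tool_pos: [490.3, 192.8, 128.8]
tcp_rot: [3.142, -0.0, 0.191]
contact_force: [0.6, -0.7, -0.5]
grip_width: 75.9
finger_force: 0.0
time: 13.2
tool_pos: [491.2, 191.0, 118.8]
tcp_rot: [3.142, 0.0, 0.191]
contact_force: [0.6, -0.2, -0.1]
grip_width: 91.5
finger_force: 0.0
t 13.2 at [491.2 191.  118.8] [3.142 0.    0.191] w 91.5 shift cm [-4.29  0.49  9.48] turn 0.0
[285. 263.]
[142. 246.]
```

View pics/w2.png

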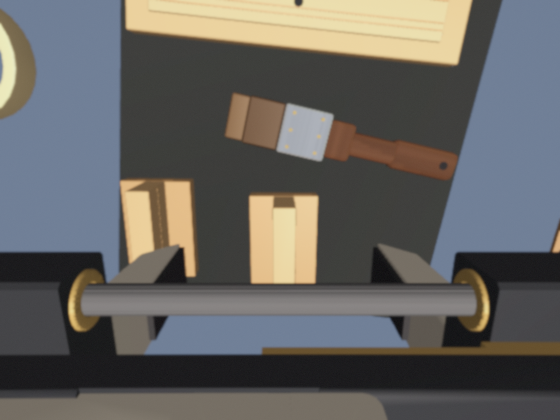

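Bearer B's rib lies at column 284, where predicted, square to the fingers. I descend and grip.

```bash
python3 -m crank '[[[0.6,-4.2,0.4,0,0],[0.6,-4.2,0.4,2,0],[0.6,-4.2,0.4,5,0],[0.6,-4.2,0.4,8,0],[0.6,-4.2,0.4,9.5,0],[0.6,-4.2,0.4,9.5,0],[0,-4.2,0.4,9.5,0],[0,-4.2,0.4,9.5,0],[0,-4.2,0.4,9.5,0],[0,-4.2,0.4,9.5,0]]]'; python3 -m crank '[[[0,0,0,0,0],[0,0,0,0,0],[0,0,0,0,0],[0,0,0,0,0],[0,0,0,0,0],[0,0,0,0,0],[0,0,0,0,0],[0,0,0,0,0],[0,0,0,0,0],[0,0,0,0,0]]]'
```

```text
time: 14.25
tool_pos: [451.2, 179.2, 24.5]
tcp_rot: [3.142, -0.002, 0.191]
contact_force: [0.1, -0.2, 0.3]
grip_width: 27.7
finger_force: 0.0
time: 15.25
tool_pos: [450.7, 179.0, 23.7]
tcp_rot: [3.141, 0.0, 0.191]
contact_force: [-0.9, 0.2, 0.1]
grip_width: 0.4
finger_force: 0.0
```

```bash
python3 - <<'E'
from h import *
p,d=bot.capture("scene");a=cv2.resize(p[130:290,270:430,::-1],None,fx=3.5,fy=3.5,interpolation=cv2.INTER_CUBIC);q,d=bot.capture("wrist");cv2.imwrite("pics/s2.png",np.hstack([a[:,:400],cv2.resize(q[100:380,130:410,::-1],(400,560))]))
E
```

```text
(no output)
```

View pics/s2.png

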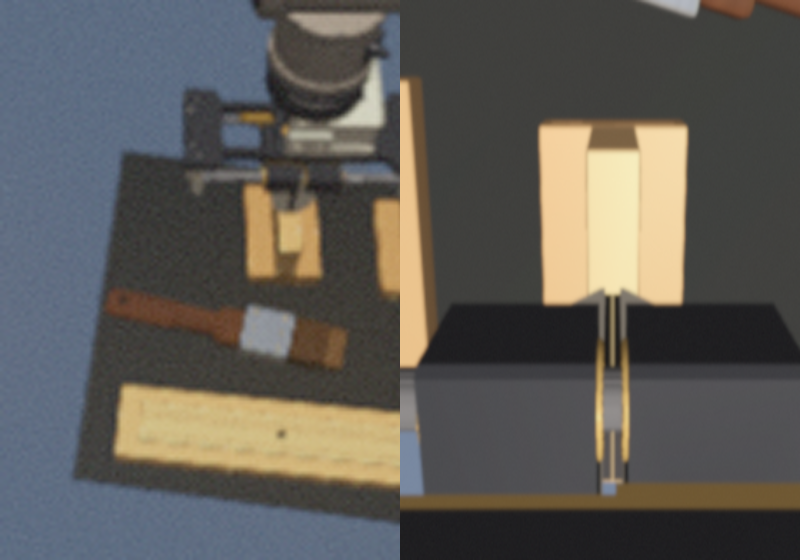

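```bash
python3 - <<'E'
from h import *
o=bot.get_obs();print(o["tool_pos"],o["joint_positions"])
print(pix2z("wrist",[(228,162),(331,162)],18,o).round(0),pix2z("wrist",[(261,175),(296,175)],58,o).round(0))
p,d=bot.capture("wrist");W=cloud("wrist",d,o);np.set_printoptions(suppress=True)
for v in (150,165,180,200,220,240,244):print(v,W[v,278].round(0),W[v,240].round(0))
p,d=bot.capture("scene");W=cloud("scene",d).reshape(-1,3);m=(abs(W[:,0]-455)<80)&(abs(W[:,1]-178)<45)&(W[:,2]>8)&(W[:,2]<62)
q=W[m];print(len(q))
for lo,hi in((8,24),(24,45),(45,62)):
    s=q[(q[:,2]>lo)&(q[:,2]<hi)];print(lo,len(s),np.percentile(s,[1,50,99],axis=0).round(0).tolist())
E
```

```text
[450.71275216 179.03841865  23.74467843] [ 2.20004662e-01  4.80596314e-01  1.84410287e+00 -1.47010711e-04
  8.16914411e-01  1.60018910e+00]
[[489. 216.  18.]
 [500. 158.  18.]] [[492. 196.  58.]
 [495. 180.  58.]]
150 [499. 189.   1.] [495. 212.   3.]
165 [494. 188.  28.] [488. 209.  17.]
180 [491. 187.  57.] [480. 208.  18.]
200 [482. 186.  58.] [468. 206.  18.]
220 [472. 184.  57.] [455. 204.  17.]
240 [462. 182.  58.] [443. 202.  18.]
244 [460. 181.  57.] [440. 202.  17.]
513
8 375 [[412.0, 138.0, 8.0], [467.0, 168.0, 17.0], [535.0, 220.0, 23.0]]
24 47 [[430.0, 152.0, 24.0], [490.0, 177.0, 31.0], [500.0, 199.0, 44.0]]
45 91 [[457.0, 171.0, 45.0], [480.0, 182.0, 57.0], [498.0, 194.0, 62.0]]
```

```bash
python3 - <<'E'
from h import *
np.set_printoptions(suppress=True)
o=bot.get_obs();p,d=bot.capture("wrist");W=cloud("wrist",d,o)
T=R.from_euler('xyz',o["tcp_rot"]).as_matrix()
for v in range(240,300,6):print(v,[ (T.T@(W[v,u]-o["tool_pos"])).round(0).tolist() for u in (262,270,274,279,284,288,296)])
E
```

```text
240 [[11.0, -9.0, -34.0], [12.0, -5.0, -34.0], [12.0, -3.0, -34.0], [11.0, -0.0, -34.0], [12.0, 2.0, -35.0], [12.0, 4.0, -35.0], [11.0, 8.0, -33.0]]
246 [[8.0, -9.0, -33.0], [11.0, -4.0, -39.0], [8.0, -3.0, -33.0], [8.0, -0.0, -34.0], [11.0, 2.0, -39.0], [10.0, 4.0, -39.0], [8.0, 8.0, -34.0]]
252 [[36.0, -5.0, -108.0], [10.0, -4.0, -46.0], [9.0, -3.0, -44.0], [9.0, -0.0, -42.0], [10.0, 2.0, -46.0], [35.0, 2.0, -107.0], [36.0, 4.0, -107.0]]
258 [[36.0, -5.0, -111.0], [10.0, -4.0, -53.0], [9.0, -2.0, -50.0], [9.0, -0.0, -49.0], [9.0, 2.0, -50.0], [34.0, 2.0, -107.0], [36.0, 4.0, -111.0]]
264 [[36.0, -5.0, -114.0], [10.0, -4.0, -59.0], [9.0, -2.0, -56.0], [9.0, -0.0, -56.0], [9.0, 2.0, -57.0], [33.0, 2.0, -109.0], [36.0, 4.0, -115.0]]
270 [[36.0, -4.0, -119.0], [34.0, -3.0, -115.0], [9.0, -2.0, -63.0], [8.0, -0.0, -59.0], [9.0, 2.0, -62.0], [34.0, 2.0, -115.0], [36.0, 4.0, -119.0]]
276 [[35.0, -4.0, -120.0], [34.0, -3.0, -117.0], [9.0, -2.0, -67.0], [5.0, -0.0, -60.0], [9.0, 2.0, -68.0], [34.0, 2.0, -118.0], [35.0, 4.0, -121.0]]
282 [[35.0, -4.0, -123.0], [33.0, -2.0, -119.0], [9.0, -2.0, -73.0], [3.0, -0.0, -61.0], [9.0, 2.0, -73.0], [33.0, 2.0, -120.0], [36.0, 3.0, -125.0]]
288 [[35.0, -4.0, -125.0], [32.0, -3.0, -120.0], [30.0, -2.0, -117.0], [30.0, -0.0, -117.0], [30.0, 1.0, -116.0], [32.0, 2.0, -119.0], [35.0, 3.0, -126.0]]
294 [[33.0, -4.0, -125.0], [31.0, -2.0, -122.0], [29.0, -2.0, -118.0], [29.0, -0.0, -118.0], [30.0, 1.0, -119.0], [31.0, 2.0, -122.0], [33.0, 3.0, -125.0]]
```

```bash
python3 -m crank '[[[0.4,0,0,0,0],[0.4,0,0,0,0],[0.4,0,0,0,0],[0.4,0,0,0,0],[0.4,0,0,0,0],[0.4,0,0,-3,0],[0.4,0,0,-6,0],[0.4,0,0,-6,0],[0.4,0,0,-6,0],[0.4,0,0,-6,0]]]'; python3 - <<'E'
from h import *
np.set_printoptions(suppress=True)
o=bot.get_obs();p,d=bot.capture("wrist");W=cloud("wrist",d,o);print(o["grip_width"],o["tool_pos"])
T=R.from_euler('xyz',o["tcp_rot"]).as_matrix()
Q=(W-o["tool_pos"])@T
cv2.imwrite("pics/w3.png",p[180:340,180:380,::-1].repeat(3,0).repeat(3,1))
m=(abs(Q[...,1])<50)&(Q[...,2]<5)&(Q[...,2]>-80)&(abs(Q[...,0])<15)
v,u=np.nonzero(m);q=Q[m];i=np.argsort(-q[:,2])[:400:25]
for k in i:print(u[k],v[k],q[k].round(0))
E
```

```text
time: 16.5
tool_pos: [450.0, 178.9, 82.9]
tcp_rot: [3.141, 0.002, 0.191]
contact_force: [-0.2, -0.4, -0.3]
grip_width: 36.5
finger_force: 0.0
36.548487327456414 [449.96695977 178.87263952  82.91516731]
321 246 [  9.  20. -35.]
241 256 [  4. -19. -37.]
238 248 [  9. -20. -38.]
328 246 [ 10.  23. -38.]
320 249 [  9.  19. -39.]
241 281 [ -8. -19. -39.]
229 246 [ 11. -24. -40.]
317 259 [  4.  18. -41.]
227 248 [ 10. -25. -41.]
226 249 [ 10. -25. -42.]
237 251 [  9. -20. -42.]
328 249 [ 10.  23. -43.]
323 249 [ 10.  20. -43.]
240 279 [ -5. -19. -43.]
239 260 [  5. -19. -44.]
223 251 [ 10. -26. -44.]
```

View pics/w3.png

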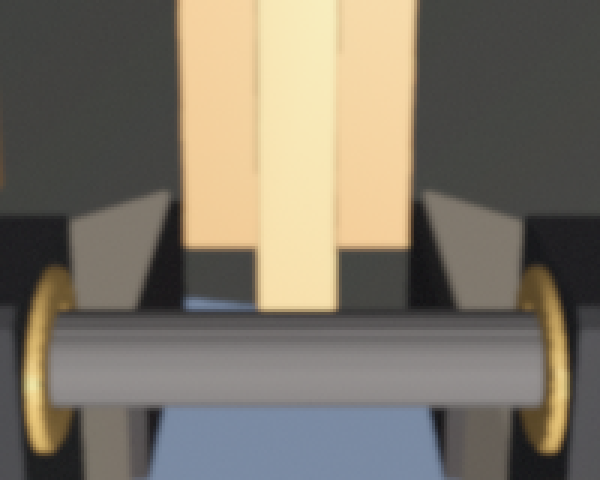

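The depth image explains the miss: the real fingertips sit about 35 mm above the reported TCP (the tin was held by its top only). From here I aim 35 mm lower.

```bash
python3 -m crank '[[[0.4,0,0,4,0],[0.4,0,0,7,0],[0.4,0,0,8.5,0],[0.4,0,0,9.2,0],[0.4,0,0,9.2,0],[0,0,0,9.2,0],[0,0,0,9.2,0],[0,0,0,9.2,0],[0,0,0,9.2,0],[0,0,0,9.2,0]]]'
```

```text
time: 17.55
tool_pos: [451.3, 179.2, -7.5]
tcp_rot: [3.142, -0.002, 0.191]
contact_force: [-0.6, -0.3, 5.9]
grip_width: 17.9
finger_force: 30.0
```

```bash
python3 -m crank '[[[0,0,0,-4,0],[0,0,0,-8,0],[0,0,0,-11,0],[0,1,5,-11,2],[0,1.7,10,-11,5],[0,2.5,15,-11,5],[0,3.1,20,-11,5],[0,3.8,25,-11,5],[0,4.4,30,-11,5],[0,5,35,-11,5]]]'; python3 go.py 616.7 -306 50 0.1
```

```text
time: 18.55
tool_pos: [565.1, -153.6, 101.7]
tcp_rot: [-3.141, 0.0, 0.103]
contact_force: [0.6, 0.8, -0.7]
grip_width: 17.7
finger_force: 30.0
t 18.6 at [ 565.1 -153.6  101.7] [-3.141  0.     0.103] w 17.7 shift cm [ 3.56 15.69  5.17] turn 0.2
```

```bash
python3 -m crank '[[[0,1,4,0,0],[0,2,8,0,0],[0,2.8,12,1,0],[0,3.5,15,3,0],[0,3.5,15,5,0],[0,3.5,15,5,0],[0,3.5,15,5,0],[0,3.5,15,5,0],[0,3.5,15,5,0],[0,3.5,15,5,0]]]'; python3 go.py 616.7 -306 -7 0.1
```

```text
time: 19.55
tool_pos: [615.9, -297.0, 53.1]
tcp_rot: [3.14, -0.001, 0.104]
contact_force: [-0.0, -0.4, -1.4]
grip_width: 17.9
finger_force: 30.0
t 19.6 at [ 615.9 -297.    53.1] [ 3.14e+00 -1.00e-03  1.04e-01] w 17.9 shift cm [-0.03  0.9   6.01] turn 0.2
```

```bash
python3 -m crank '[[[0,0,0.9,2,0],[0,0,0.9,4,0],[0,0,0.9,5.3,0],[0,0,0.9,5.9,0],[0,0,0.9,5.9,0],[0,0,0.9,5.9,0],[0.4,0,0.9,5.9,0],[0.4,0,0.9,5.9,0],[0.4,0,0.9,5.9,0],[0.4,0,0.9,5.9,0]]]'; python3 -m crank '[[[0.4,0,0,0,0],[0.4,0,0,-3,0],[0.4,0,0,-7,0],[0.4,0,0,-12,0],[0.5,-1,-4,-12,0],[0.5,-2,-8,-12,0],[0.5,-3,-13,-12,0],[0.5,-4,-18,-12,0],[0.5,-5,-23,-12,0],[0.5,-6,-28,-12,0]]]'; python3 go.py 443 291 70 0.175
```

```text
time: 20.55
tool_pos: [616.3, -306.2, -7.5]
tcp_rot: [-3.142, 0.0, 0.103]
contact_force: [-0.9, 0.9, -0.2]
grip_width: 36.2
finger_force: 0.0
time: 21.55
tool_pos: [528.1, -36.0, 113.0]
tcp_rot: [3.141, -0.001, 0.103]
contact_force: [0.6, 1.8, 0.9]
grip_width: 46.0
finger_force: 0.0
t 21.6 at [528.1 -36.  113. ] [ 3.141e+00 -1.000e-03  1.030e-01] w 46.0 shift cm [ -5.1  -33.4    4.29] turn -4.1
```

```bash
python3 -m crank '[[[0.5,-1,-5,0,-4],[0.5,-1.5,-9.5,0,-4],[0.5,-2.2,-14,0,-4],[0.5,-3,-18.5,0,-4],[0.5,-3.6,-23,0,-4],[0.5,-4.3,-27,0,-4],[0.5,-5,-31,0,-4],[0.5,-5,-33,2,-4],[0.5,-5,-33,4,-4],[0.5,-5,-33,4,-4]]]';  python3 -m crank '[[[0.5,0,0,0,0],[0.5,0,0,0,0],[0.5,0,0,0,0],[0.5,0,0,0,0],[0.5,0,0,0,0],[0.5,0,0,0,0],[0.5,0,0,0,0],[0.5,0,0,0,0],[0.5,0,0,0,0],[0.5,0,0,0,0]]]'; python3 go.py 443 291 -7.5 0.175
```

```text
time: 22.55
tool_pos: [443.0, 285.4, 70.6]
tcp_rot: [3.14, 0.005, 0.175]
contact_force: [-0.3, 0.2, -0.2]
grip_width: 45.9
finger_force: 0.0
time: 23.55
tool_pos: [445.0, 285.4, 72.7]
tcp_rot: [3.141, 0.0, 0.173]
contact_force: [0.6, -0.7, 0.9]
grip_width: 45.7
finger_force: 0.0
t 23.6 at [445.  285.4  72.7] [3.141 0.    0.173] w 45.7 shift cm [-0.1  -0.59  8.02] turn -0.1
```

```bash
python3 -m crank '[[[0.5,-0.1,-0.6,0,0],[0.5,-0.1,-0.6,3,0],[0.5,-0.1,-0.6,6,0],[0.5,-0.1,-0.6,8,0],[0.5,-0.1,-0.6,8,0],[0,-0.1,-0.6,8,0],[0,-0.1,-0.6,8,0],[0,-0.1,-0.6,8,0],[0,-0.1,-0.6,8,0],[0,-0.1,-0.6,8,0]]]';  python3 -m crank '[[[0,0,0,0,0],[0,0,0,-2,0],[0,0,0,-6,0],[0,0,0,-11,0],[0,1,5,-11,2],[0,1.7,10,-11,4.3],[0,2.7,15,-11,4.3],[0,4,20,-11,4.3],[0,5.5,25,-11,4.3],[0,7,30,-11,4.3]]]'; python3 go.py 598.7 -127 50 0.1
```

```text
time: 24.55
tool_pos: [443.6, 291.4, -6.3]
tcp_rot: [-3.141, -0.002, 0.173]
contact_force: [0.5, 0.2, 5.0]
grip_width: 17.5
finger_force: 30.0
time: 25.55
tool_pos: [560.2, 13.3, 102.9]
tcp_rot: [-3.142, 0.0, 0.098]
contact_force: [0.5, 0.4, -1.0]
grip_width: 17.9
finger_force: 30.0
t 25.6 at [560.2  13.3 102.9] [-3.142  0.     0.098] w 17.9 shift cm [ 2.46 14.34  5.29] turn -0.1
```

```bash
python3 -m crank '[[[0,1,4,0,0],[0,2,8,0,0],[0,2.5,11,1,0],[0,2.5,13.5,3,0],[0,2.5,13.5,5,0],[0,2.5,13.5,5,0],[0,2.5,13.5,5,0],[0,2.5,13.5,5,0],[0,2.5,13.5,5,0],[0,2.5,13.5,5,0]]]'; python3 go.py 598.7 -127 -6.5 0.1
```

```text
time: 26.55
tool_pos: [598.5, -116.2, 53.8]
tcp_rot: [3.141, -0.001, 0.099]
contact_force: [-0.2, 0.1, -0.6]
grip_width: 17.6
finger_force: 30.0
t 26.6 at [ 598.5 -116.2   53.8] [ 3.141e+00 -1.000e-03  9.900e-02] w 17.6 shift cm [-0.1   1.07  6.03] turn -0.1
```

```bash
python3 -m crank '[[[0,0,1.1,2,0],[0,0,1.1,4,0],[0,0,1.1,5.3,0],[0,0,1.1,5.9,0],[0,0,1.1,5.9,0],[0,0,1.1,5.9,0],[0.4,0,1.1,5.9,0],[0.4,0,1.1,5.9,0],[0.4,0,1.1,5.9,0],[0.4,0,1.1,5.9,0]]]'; python3 -m crank '[[[0.4,0,0,0,0],[0.4,0,0,-3,0],[0.4,0,0,-7,0],[1,0,0,-12,0],[1,0,-4,-12,-8],[1,0.5,-8,-12,-16],[1,1,-12,-12,-24],[1,1,-16,-12,-32],[1,1,-20,-12,-40],[1,1,-24,-12,-48]]]'; python3 go.py 644 205 60 1.659
```

```text
time: 27.55
tool_pos: [599.1, -127.5, -6.2]
tcp_rot: [3.141, -0.0, 0.098]
contact_force: [-0.2, -0.2, -1.0]
grip_width: 36.6
finger_force: 0.0
time: 28.55
tool_pos: [585.1, 113.9, 113.8]
tcp_rot: [3.141, -0.0, 0.942]
contact_force: [1.1, 0.7, 0.8]
grip_width: 88.1
finger_force: 0.0
t 28.6 at [585.1 113.9 113.8] [ 3.141 -0.     0.942] w 88.1 shift cm [10.83 -0.6   5.38] turn -41.1
```

```bash
python3 -m crank '[[[1,4,-0.3,0,-8],[1,8,-0.5,0,-16],[1,10.8,-0.6,1,-24],[1,10.8,-0.6,3,-32],[1,10.8,-0.6,5,-41],[1,10.8,-0.6,5,-41],[1,10.8,-0.6,5,-41],[1,10.8,-0.6,5,-41],[1,10.8,-0.6,5,-41],[1,10.8,-0.6,5,-41]]]'; python3 - <<'E'
from h import *
o=bot.get_obs();p,d=bot.capture("wrist");cv2.imwrite("pics/w4.png",p[:,:,::-1]);c,K,D=cam("wrist");Rm,t=w2c("wrist",o)
for P in ([644,205,21],[550,180,19]): print(cv2.projectPoints(np.array([P],float),cv2.Rodrigues(Rm)[0],t,K,D)[0].ravel().round(0))
p,d=bot.capture("top");cv2.imwrite("pics/top2.png",cv2.resize(p[150:300,130:440,::-1],None,fx=2.58,fy=2.58,interpolation=cv2.INTER_CUBIC))
E
python3 go.py 644 205 -30 1.659
```

```text
time: 29.55
tool_pos: [645.2, 202.8, 64.9]
tcp_rot: [3.14, -0.0, 1.65]
contact_force: [0.3, -0.3, 0.3]
grip_width: 92.1
finger_force: 0.0
[278. 215.]
[147. 237.]
t 29.6 at [645.  202.8  64.4] [ 3.141 -0.     1.651] w 91.9 shift cm [ 0.23 -0.09  9.44] turn -0.5
```

View pics/w4.png

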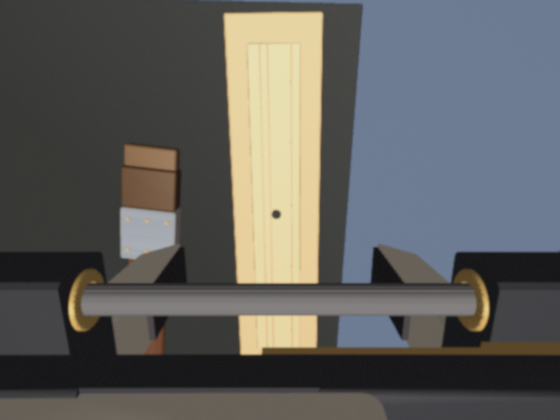

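View pics/top2.png

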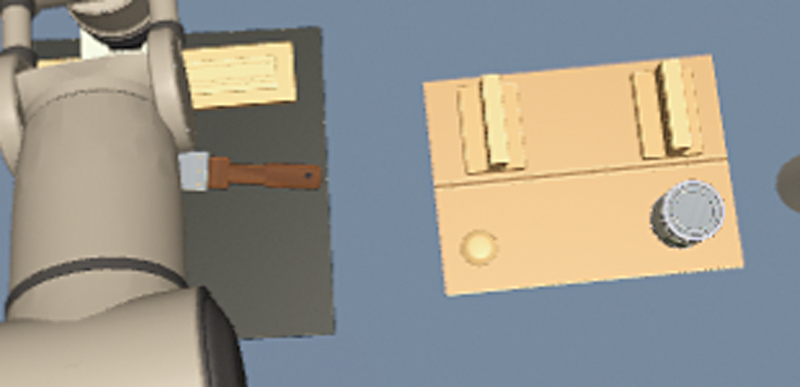

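The hole at (276,214) matches (278,215). The top view shows both bearers on the far part and the tin in front of the right-hand one. Next I lower onto the front.

```bash
python3 -m crank '[[[0.9,0.2,-0.1,0,-0.5],[0.9,0.2,-0.1,3,-0.5],[0.9,0.2,-0.1,6,-0.5],[0.9,0.2,-0.1,8,-0.5],[0.9,0.2,-0.1,9.2,-0.5],[0.9,0.2,-0.1,9.2,-0.5],[0,0.2,-0.1,9.2,-0.5],[0,0.2,-0.1,9.2,-0.5],[0,0.2,-0.1,9.2,-0.5],[0,0.2,-0.1,9.2,-0.5]]]'; python3 go.py 607.7 -216.5 100 1.671
```

```text
time: 30.65
tool_pos: [644.3, 204.9, -26.9]
tcp_rot: [3.14, -0.0, 1.66]
contact_force: [-1.3, 0.5, 4.2]
grip_width: 61.8
finger_force: 30.0
t 30.6 at [644.3 204.9 -26.9] [ 3.14 -0.    1.66] w 61.8 shift cm [-41.64  -7.38 -12.71] turn -0.6
```

```bash
python3 -m crank '[[[0,0,0,-2,0],[0,0,0,-5,0],[0,0,0,-9,0],[0,0,0,-12.5,0],[0,-2,-0.3,-12.5,0],[0,-5,-0.9,-12.5,-0.6],[0,-9,-1.6,-12.5,-0.6],[0,-13,-2.4,-12.5,-0.6],[0,-17,-3,-12.5,-0.6],[0,-21,-3.7,-12.5,-0.6]]]'; python3 -m crank '[[[0,-4,-0.7,0,0],[0,-8,-1.4,0,0],[0,-12,-2.1,0,0],[0,-15,-2.7,0,0],[0,-17.5,-3.1,0,0],[0,-19,-3.4,0,0],[0,-20,-3.6,1,0],[0,-20,-3.6,2,0],[0,-20,-3.6,2,0],[0,-20,-3.6,2,0]]]'; python3 go.py 607.7 -216.5 30 1.671
```

```text
time: 31.65
tool_pos: [624.3, -9.8, 95.8]
tcp_rot: [-3.14, -0.0, 1.671]
contact_force: [-0.2, -0.1, -1.0]
grip_width: 61.5
finger_force: 30.0
time: 32.65
tool_pos: [609.4, -208.8, 76.0]
tcp_rot: [-3.14, -0.001, 1.672]
contact_force: [0.1, 0.7, -0.2]
grip_width: 61.6
finger_force: 30.0
t 32.6 at [ 609.4 -208.8   76. ] [-3.140e+00 -1.000e-03  1.672e+00] w 61.6 shift cm [-0.76 -0.24  4.6 ] turn 0.1
```

```bash
python3 -m crank '[[[0,-0.8,-0.2,1,0],[0,-0.8,-0.2,2.5,0],[0,-0.8,-0.2,3.6,0],[0,-0.8,-0.2,4.2,0],[0,-0.8,-0.2,4.5,0],[0,-0.8,-0.2,4.7,0],[0,-0.8,-0.2,4.7,0],[0.82,-0.8,-0.2,4.7,0],[0.82,-0.8,-0.2,4.7,0],[0.82,-0.8,-0.2,4.7,0]]]';python3 go.py 607.7 -216.5 29 1.671; python3 -m crank '[[[0.82,0,0,0,0],[0.82,0,0,0,0],[0.82,0,0,-2,0],[0.82,0,0,-5,0],[0.82,0,0,-9,0],[0.7,4,-1,-9,1],[0.7,8,-1.5,-9,3],[0.7,12,-2,-9,5],[0.7,16,-2.5,-9,7],[0.7,20,-3,-9,7.7]]]'; python3 go.py 549 180 60 1.536
```

```text
time: 33.65
tool_pos: [608.7, -218.6, 30.4]
tcp_rot: [3.141, 0.001, 1.671]
contact_force: [0.6, 0.3, -0.4]
grip_width: 74.6
finger_force: 0.0
t 33.6 at [ 608.7 -218.6   30.4] [3.141e+00 1.000e-03 1.671e+00] w 74.6 shift cm [ 0.22 -0.08  0.14] turn -0.0
time: 34.65
tool_pos: [558.1, -21.0, 120.0]
tcp_rot: [3.141, 0.0, 1.535]
contact_force: [-0.2, 0.0, 0.2]
grip_width: 64.4
finger_force: 0.0
t 34.6 at [558.1 -21.  120. ] [3.141 0.    1.535] w 64.4 shift cm [20.06 -1.63  6.  ] turn -0.1
```

```bash
python3 -m crank '[[[0.7,4,-0.4,0,0],[0.7,8,-0.8,0,0],[0.7,12,-1.2,0,0],[0.7,16,-1.5,1,0],[0.7,19.5,-1.5,3,0],[0.7,19.5,-1.5,6,0],[0.7,19.5,-1.5,6,0],[0.7,19.5,-1.5,6,0],[0.7,19.5,-1.5,6,0],[0.7,19.5,-1.5,6,0]]]'; python3 - <<'E'
from h import *
o=bot.get_obs();p,d=bot.capture("wrist");c,K,D=cam("wrist");Rm,t=w2c("wrist",o)
print(cv2.projectPoints(np.array([[550,180,19]],float),cv2.Rodrigues(Rm)[0],t,K,D)[0].ravel().round(0))
p2,d=bot.capture("top");a=cv2.resize(p2[150:300,270:440,::-1],(480,420),interpolation=cv2.INTER_CUBIC);cv2.imwrite("pics/c5.png",np.hstack([p[:,120:440,::-1],a]))
E
python3 go.py 550 180 -29 1.536
```

```text
time: 35.65
tool_pos: [551.4, 172.3, 61.3]
tcp_rot: [3.139, -0.0, 1.535]
contact_force: [0.3, -0.1, -0.1]
grip_width: 64.5
finger_force: 0.0
[277. 208.]
t 35.8 at [551.1 172.5  60.9] [ 3.14  -0.     1.535] w 64.3 shift cm [ 0.75 -0.15  8.99] turn -0.0
```

View pics/c5.png

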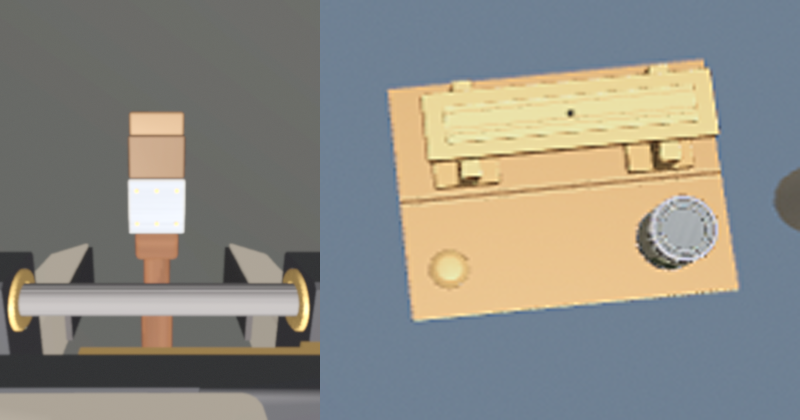

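The ferrule is at (277,206), matching (277,208), and the front lies across both bearers. I grip the brush.

```bash
python3 -m crank '[[[0.7,0.8,-0.1,3,0],[0.7,0.8,-0.1,6,0],[0.7,0.8,-0.1,8,0],[0.7,0.8,-0.1,8.9,0],[0.7,0.8,-0.1,8.9,0],[0,0.8,-0.1,8.9,0],[0,0.8,-0.1,8.9,0],[0,0.8,-0.1,8.9,0],[0,0.8,-0.1,8.9,0],[0,0.8,-0.1,8.9,0]]]'; python3 go.py 507.3 -317 90 -1.471
python3 - <<'E'
from h import *
o=bot.get_obs()
# lid centre and front hole from c5.png right panel
C=lambda l:(np.array(l,float)-[320,0]+.5)*[170/480,150/420]-.5+[270,150]
print(pix2z("top",C([(684,229),(570,113)]),[69,80]))
E
```

```text
time: 36.75
tool_pos: [550.2, 181.0, -28.4]
tcp_rot: [3.14, -0.0, 1.536]
contact_force: [-0.7, 0.1, 5.5]
grip_width: 39.8
finger_force: 30.0
t 36.8 at [550.2 181.  -28.4] [ 3.14  -0.     1.536] w 39.8 shift cm [-49.92  -2.55 -11.85] turn 172.3
[[ 505.38705123 -318.26176576   69.        ]
 [ 607.91124229 -218.84368943   80.        ]]
```

```bash
python3 -m crank '[[[0,0,0,-3,0],[0,0,0,-7,0],[0,0,0,-11,0],[0,-2,0,-13,8],[0,-5,-0.2,-13,16],[0,-8,-0.4,-13,24],[0,-11,-0.5,-13,32],[0,-14,-0.7,-13,40],[0,-17,-0.9,-13,48],[0,-20,-1,-13,56]]]'; python3 go.py 506.5 -150 100 -1.471
```

```text
time: 37.75
tool_pos: [532.2, -19.7, 100.7]
tcp_rot: [-3.141, 0.0, 0.553]
contact_force: [-0.1, 0.4, -0.8]
grip_width: 39.4
finger_force: 30.0
t 37.8 at [532.2 -19.7 100.7] [-3.141  0.     0.553] w 39.4 shift cm [-9.04  9.74  0.07] turn 116.0
```

```bash
python3 -m crank '[[[0,-1,1,0,8],[0,-2,2,0,16],[0,-3,3,0,24],[0,-4,4,0,32],[0,-5,5,0,40],[0,-6,6,0,48],[0,-7,7,0,56],[0,-8,8,0,64],[0,-9,9.5,0,72],[0,-9,9.5,0,80]]]'; python3 go.py 506.5 -317 90 -1.471
```

```text
time: 38.75
tool_pos: [506.6, -148.6, 100.7]
tcp_rot: [3.141, -0.0, -0.845]
contact_force: [0.7, 0.3, 0.0]
grip_width: 39.8
finger_force: 30.0
t 38.8 at [ 506.6 -148.6  100.7] [ 3.141 -0.    -0.845] w 39.8 shift cm [12.58 11.18  1.08] turn 35.9
```

```bash
python3 -m crank '[[[0,2,1.8,0,8],[0,4,3.6,0,16],[0,6,5.4,0,24],[0,8,7.2,0,32],[0,10,9,0,36],[0,11.5,10.3,0,36],[0,12.3,11,0,36],[0,12.3,11,0,36],[0,12.3,11,0,36],[0,12.3,11,0,36]]]'; python3 go.py 506.5 -317 38 -1.471
```

```text
time: 39.75
tool_pos: [507.4, -310.7, 100.8]
tcp_rot: [3.141, 0.001, -1.465]
contact_force: [-0.2, -0.6, -0.2]
grip_width: 39.3
finger_force: 30.0
t 39.8 at [ 507.4 -310.7  100.8] [ 3.141e+00  1.000e-03 -1.465e+00] w 39.3 shift cm [0.62 0.16 6.28] turn 0.4
```

```bash
python3 -m crank '[[[0,0.6,0.1,1.5,0],[0,0.6,0.1,3,0],[0,0.6,0.1,4.5,0],[0,0.6,0.1,5.4,0],[0,0.6,0.1,5.8,0],[0,0.6,0.1,6.0,0],[0,0.6,0.1,6.2,0],[0,0.6,0.1,6.2,0],[0,0.6,0.1,6.2,0],[0,0.6,0.1,6.2,0]]]'; python3 go.py 506.5 -317 37.6 -1.471
python3 - <<'E'
from h import *
p,d=bot.capture("scene");cv2.imwrite("pics/s6.png",cv2.resize(p[130:260,110:290,::-1],None,fx=4.4,fy=4.4,interpolation=cv2.INTER_CUBIC))
E
```

```text
time: 40.75
tool_pos: [507.3, -318.1, 39.2]
tcp_rot: [-3.141, -0.001, -1.466]
contact_force: [0.3, -0.2, -0.6]
grip_width: 39.9
finger_force: 30.0
t 40.8 at [ 507.3 -318.1   39.2] [-3.141e+00 -1.000e-03 -1.466e+00] w 39.9 shift cm [-0.12  0.07  0.16] turn 0.3
```

View pics/s6.png

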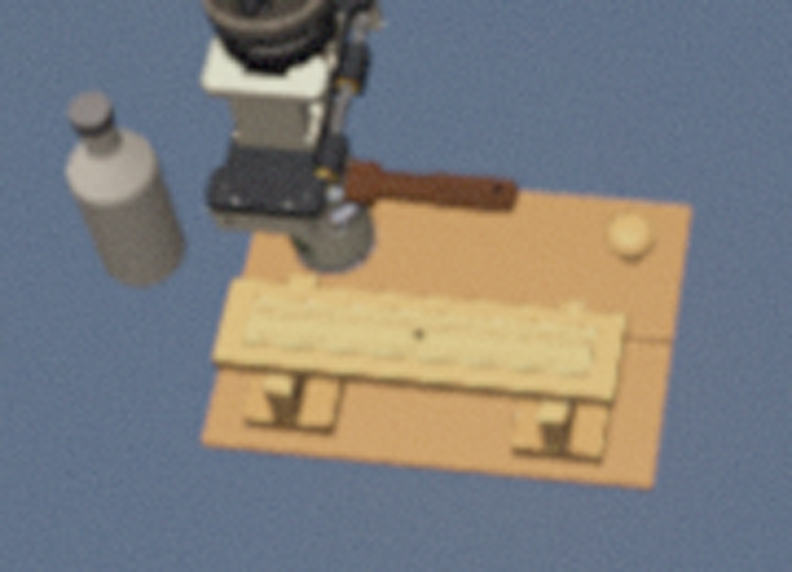

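The brush sits over the tin at (335,235) with its handle to the left, and the front lies level on both bearers. I lower the last 1.5 mm, release gently and retreat straight up.

```bash
python3 -m crank '[[[0,-0.1,0,0.1,0],[0,-0.1,0,0.15,0],[0,-0.1,0,0.15,0],[0,-0.1,0,0.15,0],[0.5,-0.1,0,0.15,0],[0.55,-0.1,0,0.15,0],[0.6,-0.1,0,0.15,0],[0.6,-0.1,0,0.15,0],[0.6,-0.1,0,0.15,0],[0.6,-0.1,0,0.15,0]]]'; python3 -m crank '[[[0.6,0,0,-0.5,0],[0.6,0,0,-2,0],[0.6,0,0,-5,0],[0.6,0,0,-9,0],[0.6,0,0,-14,0],[0.6,0,0,-17,0],[0.6,-4,0,-17,0],[0.6,-9,0,-17,0],[0.6,-14,0,-17,0],[0.6,-19,0,-17,0]]]'; python3 -m crank '[[[0.6,-5,0,0,0],[0.6,-10,0,0,0],[0.6,-15,0,0,0],[0.6,-15,0,0,0],[0.6,-15,0,0,0],[0.6,-15,0,0,0],[0.6,-15,0,0,0],[0.6,-15,0,0,0],[0.6,-15,0,0,0],[0.6,-15,0,0,0]]]'
python3 - <<'E'
from h import *
p,d=bot.capture("top");np.savez("top3.npz",p=p,d=d);cv2.imwrite("pics/t7.png",cv2.resize(p[155:275,275:435,::-1],None,fx=5,fy=5,interpolation=cv2.INTER_CUBIC))
E
```

```text
time: 41.8
tool_pos: [506.9, -316.9, 37.2]
tcp_rot: [3.142, -0.0, -1.466]
contact_force: [-0.4, 0.4, -0.3]
grip_width: 54.8
finger_force: 0.0
time: 42.8
tool_pos: [486.5, -126.3, 207.8]
tcp_rot: [-3.141, -0.0, -1.466]
contact_force: [1.7, 0.3, -0.5]
grip_width: 55.6
finger_force: 0.0
time: 43.8
tool_pos: [471.3, 20.6, 207.2]
tcp_rot: [3.141, -0.0, -1.467]
contact_force: [-0.6, 0.1, 0.3]
grip_width: 55.4
finger_force: 0.0
```

View pics/t7.png

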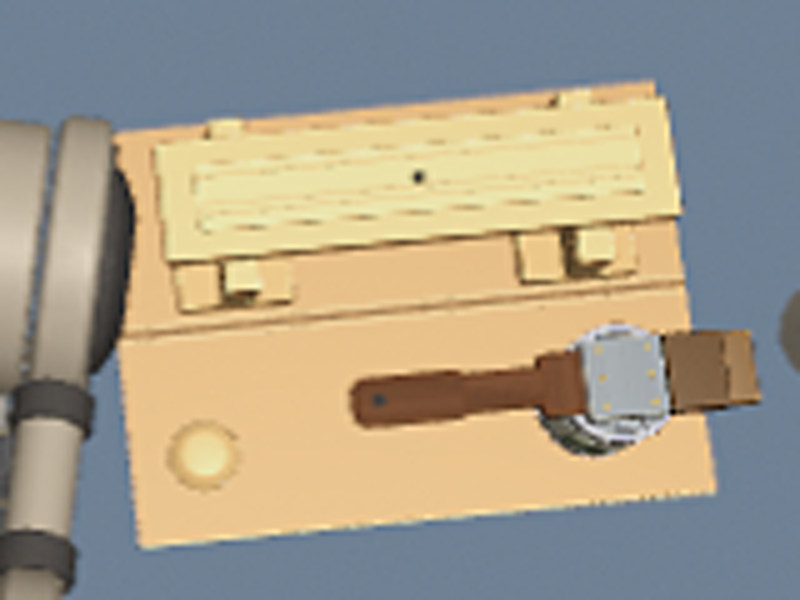

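The brush rests across the lid: ferrule centre (624,377), lid centre about (613,382), front hole (418,177), rib near ends about (241,272) and (597,245). I check these numerically.

```bash
python3 - <<'E'
from h import *
C=lambda l:(np.array(l,float)+.5)/5-.5+[275,155]
w=pix2z("top",C([(624,377),(613,382),(418,177),(241,260),(597,230),(226,120),(575,92),(378,400)]),[85,69,80,59,59,59,59,83])
a=.1;x=(w[:,:2]-[553,-222])@np.array([[np.cos(a),-np.sin(a)],[np.sin(a),np.cos(a)]])
for n,q,s in zip("ferr lid hole ribLn ribRn ribLf ribRf hand".split(),w,x):print(n,q.round(1),s.round(1))
W=cloud("top",np.load("top3.npz")["d"])
for n,c in zip("ferr hand_end brist frontL frontR".split(),[(624,377),(400,397),(715,370),(190,160),(660,200)]):
    u,v=C([c])[0].round().astype(int);print(n,np.nanmedian(W[v-1:v+2,u-1:u+2,2]).round(1))
E
```

```text
ferr [ 506.6 -316.5   85. ] [-55.6 -89.4]
lid [ 506.5 -314.9   69. ] [-55.5 -87.8]
hole [ 608.  -218.8   80. ] [55.  -2.3]
ribLn [ 569.  -131.6   59. ] [24.9 88.4]
ribRn [ 586.  -312.2   59. ] [ 23.8 -93. ]
ribLf [ 642.2 -124.6   59. ] [98.5 88. ]
ribRf [ 658.3 -303.6   59. ] [ 96.7 -91.7]
hand [ 494.4 -196.    83. ] [-55.8  31.7]
ferr 83.9
hand_end 84.6
brist 84.8
frontL 74.7
frontR 75.1
```

Everything is well inside tolerance and the brush and front are level, so I hand it in.

```bash
python3 -c "
from plant import bot
print(bot.close_job())"
```

```text
the job is handed in; nothing more can be done
None
```

The job is handed in at about 44 s of the 133 s allowed; no verdict was returned, but my last top-camera check showed the bearers, drawer front, tin and brush all in place and within tolerance, and the knob, tape and bottle were never touched.

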